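# Draw a long scraper out of a half-covered pan for its hygiene swab

## Task

The long scraper in the steel pan is due for a hygiene swab: lift the bare lid off by its black handle and lay it flat on the yellow board, then take the scraper by its red handle and draw it out handle end first, tilted, from under the other lid, which stays in place with its tins. Leave the meter and its case alone. Finish holding the scraper by its handle, still, all of it a hand's breadth (10 cm) above the pan's rim and touching nothing else.

Things in the scene. Friction and masses are not known exactly. Their poses are not given: they have to be found in the camera images.
- pan: Full-size steel food pan, immovable: 530 mm (its y) x 325 mm (its x) over the 15 mm wide rim, 100 mm high; inside 500 x 295 mm, inner floor 3 mm above the counter. Origin: centre of its underside on the counter. Its y axis points to the robot's left, within 15 degrees. Two half-size lids cover it: the bare one over the +y half, one with two tins over the -y half.
- opening (a point): Middle of the opening left once the bare lid is off, at rim height (100 mm): pan x = 0, y = +125 mm. The opening is 250 mm (pan y) x 295 mm (pan x), from the kept lid's edge (within 3 mm of pan y = 0) to the pan's +y end wall.
- free_lid: The bare lid, loose, 0.4 to 0.75 kg: steel plate 325 mm (x) x 263 mm (y), 3 mm thick, with a dished centre 284 x 222 mm that hangs 6 mm below it into the pan. Origin: centre of the dish's underside, 94 mm above the counter at the start; lying flat on something, the origin is at that thing's top. Plate top 9 mm above the origin.
- free_lid_bar (a point): Centre of the bare lid's black handle bar, 45 mm above the lid's origin. The bar runs along the lid's x axis: 120 mm long, 100 mm free between its end posts, 12 mm wide, 10 mm thick, 31 mm of room between it and the plate.
- kept_lid: The other lid, same shape and origin, loose, over the pan's -y half with two tins on it; it stays. Underside of its plate 100 mm above the counter, of its dish 94 mm (the dish begins 20 mm in from the plate's edge at the pan's middle).
- scraper: Scraper spatula, loose, 400 mm long, 0.12 to 0.24 kg, flat on the pan's floor, along the pan within 4 degrees and 30 mm of its centre line; blade under the lid with tins. Origin: mid length, on its underside; x to the blade tip, z up. Red handle x = -200 to +55 mm, 24 mm wide, 18 mm thick, flat sides; white blade x = 85 to 200 mm, 70 mm wide, 10 mm thick. Centre of mass at x = +30 mm.
- handle_end (a point): Free end of the scraper's red handle, mid thickness (9 mm above its underside), at the start 165 to 225 mm from the pan's middle towards the pan's +y end.
- blade_tip (a point): Tip of the scraper's white blade (scraper x = +200 mm, mid thickness).
- blade_mid (a point): Middle of the scraper's white blade (scraper x = +150 mm, mid thickness).
- board: Yellow cutting board on the counter to the robot's left, does not move: 450 mm (x) by 300 mm (y), 20 mm thick. Origin at the centre of its underside on the counter, z up.
- tin_far: Lidded steel tin, loose, 124 mm (x) x 98 mm (y), 54 mm high, standing on the kept lid on the side away from the robot. Origin at the centre of its underside.
- tin_near: The same tin on the kept lid's side nearer the robot. Origin at the centre of its underside.
- meter: Grey handheld meter, loose, 75 x 170 mm, 32 mm thick, on the counter beyond the pan. Origin at the centre of its underside.
- case: Black hard case of the meter, loose, 100 x 165 mm, 42 mm high, on the counter beyond the pan. Origin at the centre of its underside.
There are look-alikes about, which are no part of the job. What is shaped like the tin_far but purple is not meant. Leave any green look-alike of the tin_near alone.

How it is judged:
By the outcome, as a careful person would: the job done as asked, in the order asked, and still so for the second after the job is handed in, while the arm keeps its last pose, push and grip.
It also fails if it takes over 64 s, if anything falls off the work surface, if the arm or the gripper's body presses on something with over 40 N, if the wrist force passes 120 N, or if a joint passes its speed limit or range.

## Robot

A 6-joint arm with a two-finger parallel gripper is mounted at the origin on the work surface. World frame = base frame: x ahead of the robot, y to its left, z up, the work surface at z = 0. Lengths are in mm, angles in rad, forces in N, time in s.
With the tool pointing down it reaches from about 250 to 775 mm from the base axis. Payload 8.9 kg.
Tool frame: the origin (TCP) lies at the very end of the fingers, on their centre line; the grasp point (between the pads) lies 19 mm behind it; y points along the fingers, x is the direction in which the jaws open and shut, and the axes are right-handed (so a half turn about y gives the same grasp; the last joint's range is limited). The gripper opens to 85 mm and grips with 20 to 120 N. Pads are 22 mm wide; open, the fingers measure 114 mm over their backs; the gripper's body (76 mm by 85 mm) begins 54 mm behind the grasp point. The pads swing forward as they close: fully open they stand 13 mm farther back than shut.
Start: joints at [-1.322, 0.291, -0.153, 1.127, 0, 1.431], TCP at [198.532, -486.013, 231.305] pointing down, gripper open.
Joint ranges: [-2.52, 2.52], [-0.91, 1.74], [-1.3, 1.37], [-1.96, 2.02], [-1.52, 1.47], [-3.14, 3.14]. Speed limits (rad/s): [2.22, 2.22, 2.79, 3.14, 3.14, 3.14].

## Interface

Orientations are given as a rotation vector (axis times angle).
In Python, from station import observe, vision, ticket gives the robot as it stands.
- The arm moves only by the tool drive_tool, never from a script. Its argument "commands" is a list of rows, each an object with "travel": the shift along the tool's x, y, z in m, a list of three; "turn": the turn, a rotation vector about the tool's x, y, z in rad, a list of three; "jaw": the finger opening in m, from 0 to 0.0854. In form: [{"travel": [dx, dy, dz], "turn": [ax, ay, az], "jaw": jaw}, ...]. A call has 1 to 12 rows; each row shifts and turns the commanded pose from where the row before left it, along the tool's axes as they then stand; what a row does not reach is not made up. A row lasts 1/10 s, in which the tool goes at most 50 mm and 8.59 degrees, less where a joint would pass 70% of its speed; a pose out of reach is approached as far as the arm can. A call is refused whole if a number of a shift passes 0.05 or a number of a turn 0.15, either way. A call with a gripper value outside its range is refused whole. The fingers move at their own pace and stop on an object; "grip_force" is the grip in N (left out, the last holds). Time passes only in rows, so rows that do not move let the fingers close. It gives the time, the measured TCP pose, the force and the opening at its end, in the units of the state.
- observe(): the state, without advancing time (a new reading comes with each control period).
- vision.snapshot(name): name is "scene" or "top" or "wrist"; returns a dict with "image" (480x640x3 uint8, red, green, blue), "vfov" (degrees; the focal length in pixels is half the picture's height over the tangent of half this angle, whatever the lens; pixels are square), "cx", "cy" (the principal point, pixels), "R" (3x3) and "t" (3): a world point X has camera coordinates R X + t; the wrist camera has in their place "hand_eye" (4x4, takes a point from camera to tool coordinates, whose origin is the TCP and whose axes are the tool frame's). Camera axes: x right, y down, z forward; pixel columns grow to the right and rows downward; lengths in mm; the calibration is good to about 2 mm. A picture is of the moment at which its call begins: read the wrist's pose just before it. There is no depth.
- ticket.hand_in(): hands the job in, once; it reports no verdict.
The state is a dict: "time_s": time; "joint_pos": joint angles; "joint_vel": joint speeds; "effort": joint torques, N m; "tcp_pos": TCP position; "eef_rot": TCP orientation; "wrist_force": force on the tool from outside, world axes, zero at the start; "wrist_torque": the same for the moment, N m; "gripper_width": finger opening in mm.
Only numpy, scipy, OpenCV 4.12 (cv2) and the standard library are available. Lean on these libraries where they do the work, as an engineer would, in place of code of your own. Each camera call takes 0.05 s, during which the arm holds its last target. There are 200 camera calls.

## Working session

There is one attempt and no reset: what is moved stays moved. The work goes in short steps, Python scripts to look and compute and a tool call to move; the robot and the scene stay as the last step left them, time stands still between calls to the robot, and variables do not carry over. Pictures are saved under pics/ and viewed, about 8 in all and at most 12, crops included, and the job is handed in when it is done.

Besides the shell and the picture viewer there is one more tool, called after "Emit:" by a JSON object that holds its "name" and its "arguments", one argument or row to a line. drive_tool: Moves the arm, as the interface text tells. Its arguments: {"type":"object","properties":{"commands":{"type":"array","items":{"type":"object","properties":{"travel":{"type":"array","items":{"type":"number"}},"turn":{"type":"array","items":{"type":"number"}},"jaw":{"type":"number"}}}},"grip_force":{"type":"number"}},"required":["commands"]}

```bash
ls; mkdir -p pics; python3 - <<'E'
from station import observe, vision
import cv2,json,numpy as np,pickle
o=observe(); print({k:np.round(v,3).tolist() for k,v in o.items()})
d={}
for n in ("scene","top","wrist"):
    s=vision.snapshot(n); d[n]=s
    cv2.imwrite(f"pics/{n}0.png",s["image"][:,:,::-1])
    print(n,{k:np.round(v,4).tolist() for k,v in s.items() if k!="image"})
pickle.dump(d,open("s0.pkl","wb"))
E
```

```text
pics
{'time_s': 0.0, 'joint_pos': [-1.322, 0.291, -0.154, 1.127, 0.0, 1.431], 'joint_vel': [0.0, 0.0, -0.001, 0.001, -0.0, 0.0], 'effort': [0.002, -53.715, 33.137, 0.016, -0.0, -0.0], 'tcp_pos': [198.443, -485.613, 230.747], 'eef_rot': [-1.367, 0.92, -0.918], 'wrist_force': [0.679, 0.44, -1.345], 'wrist_torque': [0.005, 0.006, 0.03], 'gripper_width': 85.513}
scene {'vfov': 48.4425, 'cx': 330.3378, 'cy': 244.0483, 'R': [[0.7965, 0.6045, -0.0142], [0.451, -0.6096, -0.6519], [-0.4028, 0.5128, -0.7581]], 't': [-360.5767, -217.9566, 1708.7944]}
top {'vfov': 44.9279, 'cx': 311.2483, 'cy': 243.3221, 'R': [[0.021, -0.9998, 0.0009], [-0.9957, -0.021, -0.09], [0.09, 0.001, -0.9959]], 't': [-102.1991, 525.9208, 1797.8078]}
wrist {'vfov': 70.0675, 'cx': 317.4766, 'cy': 235.707, 'hand_eye': [[1.0, -0.0015, 0.0002, 1.1075], [-0.0007, -0.282, 0.9594, -143.1738], [-0.0014, -0.9594, -0.282, 70.3836], [0.0, 0.0, 0.0, 1.0]]}
```

View pics/top0.png

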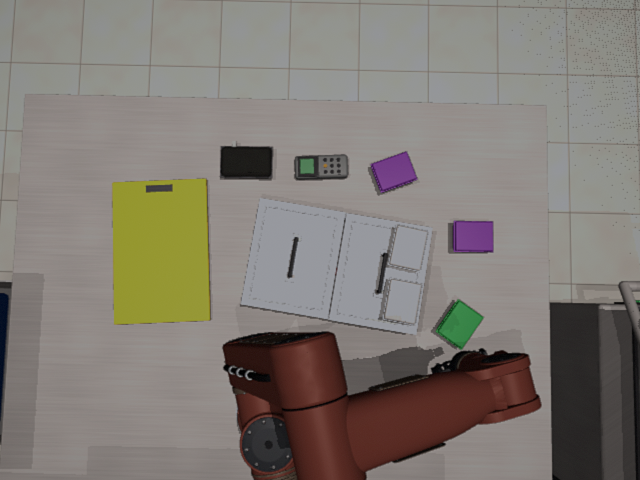

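View pics/scene0.png

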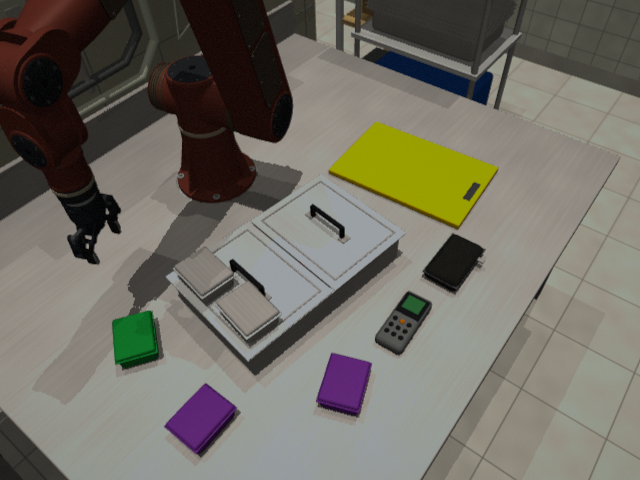

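The top view shows the bare lid with its bar from about (295,238) to (290,276). The tins are on the right-hand lid, and the yellow board is at (113-210, 179-324). Next I turn these into positions.

```bash
cat > h.py <<'E'
import numpy as np,cv2
from scipy.spatial.transform import Rotation as Rot
def cam(s,o=None):
    f=240/np.tan(np.radians(s["vfov"])/2)
    if "R" in s: R=np.array(s["R"]);t=np.array(s["t"])
    else:
        H=np.array(s["hand_eye"]);Rt=Rot.from_rotvec(o["eef_rot"]).as_matrix()
        Rc=Rt@H[:3,:3];c=Rt@H[:3,3]+o["tcp_pos"];R=Rc.T;t=-R@c
    return f,s["cx"],s["cy"],R,t
def ray(C,u,v,z):
    f,cx,cy,R,t=C;d=R.T@np.array([(u-cx)/f,(v-cy)/f,1]);c=-R.T@t
    return c+d*(z-c[2])/d[2]
def proj(C,X):
    f,cx,cy,R,t=C;p=R@np.array(X)+t
    return np.array([cx+f*p[0]/p[2],cy+f*p[1]/p[2]])
E
python3 - <<'E'
import pickle;from h import *
d=pickle.load(open("s0.pkl","rb"));C=cam(d["top"])
for n,u,v in [("FL",260,198),("NL",242,305),("NR",418,333),("FR",432,228)]:print(n,ray(C,u,v,101).round(1))
im=d["top"]["image"].astype(int);g=im.max(2)
roi=np.zeros(g.shape,bool);roi[228:290,280:305]=1
ys,xs=np.nonzero((g<70)&roi);print(len(xs))
r=cv2.minAreaRect(np.c_[xs,ys].astype(np.float32));b=cv2.boxPoints(r);print(r)
i=np.argsort(b[:,1]);a=b[i[:2]].mean(0);e=b[i[2:]].mean(0)
P,Q=ray(C,*a,142),ray(C,*e,142);print("bar",P,Q,(P+Q)/2,np.linalg.norm(P-Q),np.degrees(np.arctan2(*(P-Q)[1::-1])))
m=((im[:,:,0]>120)&(im[:,:,2]<60)&(im[:,:,1]>100)).astype(np.uint8)
c=max(cv2.findContours(m,0,2)[0],key=cv2.contourArea);b=cv2.boxPoints(cv2.minAreaRect(c))
for p in b:print("board",ray(C,*p,20).round(1))
def cc(img):return np.ascontiguousarray(img[:,:,::-1])
A=cv2.resize(cc(d["top"]["image"][190:340,235:440]),None,fx=3.9,fy=3.9)
cv2.imwrite("pics/crop.png",A)
print(Rot.from_rotvec([-1.367,.92,-.918]).as_matrix().round(3))
E
```

```text
FL [655.4  66.7 101. ]
NL [332.4 111.  101. ]
NR [ 260.8 -413.1  101. ]
FR [ 575.  -453.9  101. ]
138
((292.4024658203125, 257.0690002441406), (3.6327219009399414, 40.7765998840332), 9.727578163146973)
bar [535.03148454 -45.61669365 142.        ] [416.76089298 -28.27444556 142.        ] [475.89618876 -36.94556961 142.        ] 119.53529352003314 -8.341944636441813
board [712.9 551.3  20. ]
board [727.7 247.9  20. ]
board [280.  219.2  20. ]
board [265.8 516.   20. ]
[[ 0.378 -0.     0.926]
 [-0.926  0.001  0.378]
 [-0.002 -1.     0.   ]]
```

View pics/crop.png

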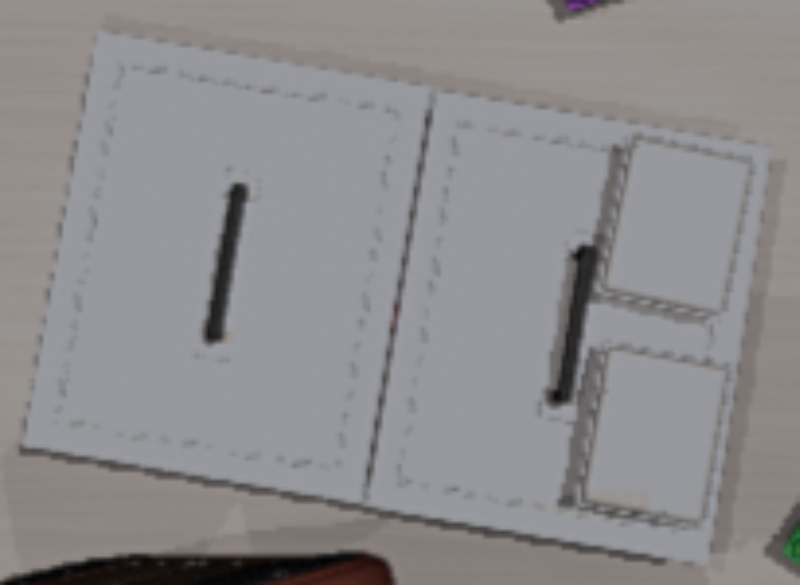

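The crop confirms the geometry: the lid yaw is about -8.3° and the bar centre about (476,-37). A red spot in the gap between the lids is the scraper handle. I'm moving above the bar.

Emit:
{"name": "drive_tool", "arguments": {
  "commands": [
    {"travel": [-0.026, 0, 0.0356]},
    {"travel": [-0.026, 0, 0.0356]},
    {"travel": [-0.026, 0, 0.0356]},
    {"travel": [-0.026, 0, 0.0356]},
    {"travel": [-0.026, 0, 0.0356]},
    {"travel": [-0.026, 0, 0.0356]},
    {"travel": [-0.026, 0, 0.0356]},
    {"travel": [-0.026, 0, 0.0356]},
    {"travel": [-0.026, 0, 0.0356]},
    {"travel": [-0.026, 0, 0.0356]},
    {"travel": [-0.026, 0, 0.0356]},
    {"travel": [-0.026, 0, 0.0356]}
  ],
  "grip_force": 60
}}

```text
invalid input
```

Emit:
{"name": "drive_tool", "arguments": {
  "commands": [
    {"turn": [0, 0.133, 0]},
    {"turn": [0, 0.133, 0]},
    {"turn": [0, 0.133, 0]},
    {"turn": [0, 0.133, 0]},
    {"travel": [0, 0, 0]},
    {"travel": [0, 0, 0]}
  ]
}}

```text
invalid input
```

```bash
cat > look.py <<'E'
import sys;from h import *;from station import observe,vision
def look(n,name="wrist"):
    o=observe();s=vision.snapshot(name);cv2.imwrite(f"pics/{n}.png",s["image"][:,:,::-1])
    R=Rot.from_rotvec(o["eef_rot"]).as_matrix()
    print(round(o["time_s"],2),o["tcp_pos"],"w",o["gripper_width"],"F",np.round(o["wrist_force"],1));print(R.round(3))
    return o,s,R,cam(s,o)
E
python3 - <<'E'
from look import *
o,s,R,C=look("w1")
g=s["image"].max(2)
for X in [(535,-45.6,144),(416.8,-28.3,144),(476,-37,144)]:print(proj(C,X).round(1))
E
```

```text
0.15 [ 198.455542   -485.68901591  230.87773492] w 85.49444833490875 F [ 0.2 -0.   0.2]
[[ 0.378 -0.     0.926]
 [-0.926  0.001  0.378]
 [-0.001 -1.     0.   ]]
[ -592.3 -1234.6]
[-550.2 -668.3]
[-568.6 -917.7]
```

View pics/w1.png

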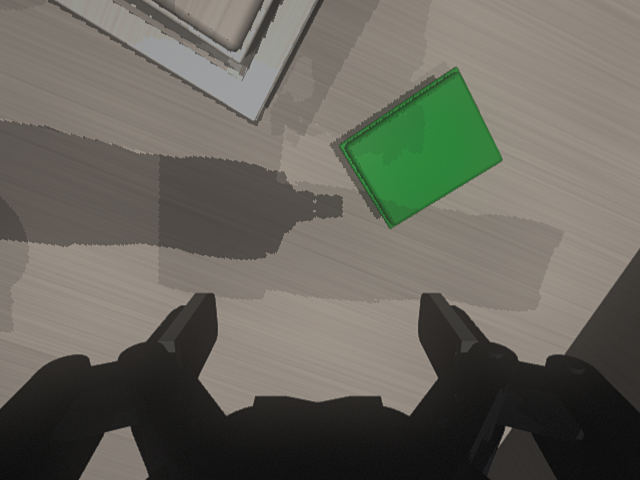

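The move was refused because each row needs all its fields, so this picture only shows the start view: the green decoy and the gripper fingers at about (200,300) and (430,300). I'll resend with complete rows.

Emit:
{"name": "drive_tool", "arguments": {
  "commands": [
    {"travel": [-0.026, 0, 0.0356], "turn": [0, 0, 0], "jaw": 0.085},
    {"travel": [-0.026, 0, 0.0356], "turn": [0, 0, 0], "jaw": 0.085},
    {"travel": [-0.026, 0, 0.0356], "turn": [0, 0, 0], "jaw": 0.085},
    {"travel": [-0.026, 0, 0.0356], "turn": [0, 0, 0], "jaw": 0.085},
    {"travel": [-0.026, 0, 0.0356], "turn": [0, 0, 0], "jaw": 0.085},
    {"travel": [-0.026, 0, 0.0356], "turn": [0, 0, 0], "jaw": 0.085},
    {"travel": [-0.026, 0, 0.0356], "turn": [0, 0, 0], "jaw": 0.085},
    {"travel": [-0.026, 0, 0.0356], "turn": [0, 0, 0], "jaw": 0.085},
    {"travel": [-0.026, 0, 0.0356], "turn": [0, 0, 0], "jaw": 0.085},
    {"travel": [-0.026, 0, 0.0356], "turn": [0, 0, 0], "jaw": 0.085},
    {"travel": [-0.026, 0, 0.0356], "turn": [0, 0, 0], "jaw": 0.085},
    {"travel": [-0.026, 0, 0.0356], "turn": [0, 0, 0], "jaw": 0.085}
  ],
  "grip_force": 60
}}

```text
time_s: 1.4
tcp_pos: [476.7, -33.8, 231.4]
eef_rot: [-1.368, 0.919, -0.919]
wrist_force: [-0.3, -0.3, 0.2]
gripper_width: 85.2
```

Emit:
{"name": "drive_tool", "arguments": {
  "commands": [
    {"travel": [0, 0, 0], "turn": [0, 0.133, 0], "jaw": 0.085},
    {"travel": [0, 0, 0], "turn": [0, 0.133, 0], "jaw": 0.085},
    {"travel": [0, 0, 0], "turn": [0, 0.133, 0], "jaw": 0.085},
    {"travel": [0, 0, 0], "turn": [0, 0.133, 0], "jaw": 0.085},
    {"travel": [0, 0, 0], "turn": [0, 0, 0], "jaw": 0.085},
    {"travel": [0, 0, 0], "turn": [0, 0, 0], "jaw": 0.085}
  ]
}}

```text
time_s: 2.0
tcp_pos: [475.9, -35.6, 231.2]
eef_rot: [-1.14, 1.312, -1.312]
wrist_force: [0.4, -0.4, 0.5]
gripper_width: 85.0
```

```bash
python3 - <<'E'
from look import *
o,s,R,C=look("w2")
for X in [(535,-45.6,144),(416.8,-28.3,144),(476,-37,144)]:print(proj(C,X).round(1))
E
```

```text
2.0 [475.94535583 -35.64098333 231.23455361] w 84.96884271506583 F [ 0.4 -0.4  0.5]
[[-0.14 -0.    0.99]
 [-0.99  0.   -0.14]
 [ 0.   -1.   -0.  ]]
[317.3 153.1]
[316.7 316. ]
[317.  240.1]
```

View pics/w2.png

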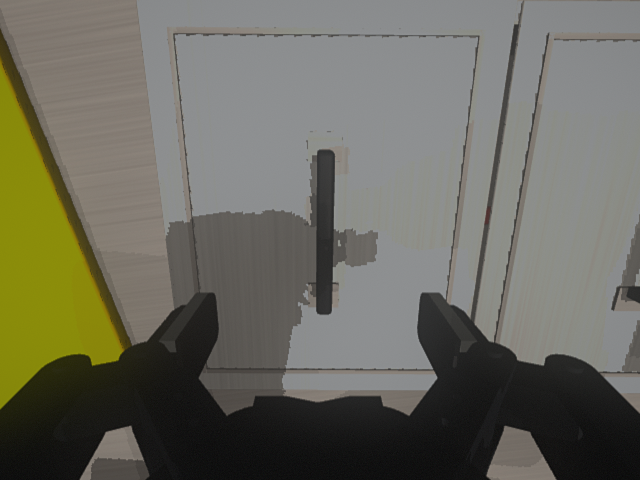

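The bar runs from (325,150) to (324,313), about 8 px right of my estimate, so I shift 5 mm in tool +x, descend and grip.

Emit:
{"name": "drive_tool", "arguments": {
  "commands": [
    {"travel": [0.0052, 0.028, 0], "turn": [0, 0, 0], "jaw": 0.085},
    {"travel": [0, 0.028, 0], "turn": [0, 0, 0], "jaw": 0.085},
    {"travel": [0, 0.028, 0], "turn": [0, 0, 0], "jaw": 0.085},
    {"travel": [0, 0.027, 0], "turn": [0, 0, 0], "jaw": 0.085},
    {"travel": [0, 0, 0], "turn": [0, 0, 0], "jaw": 0.04},
    {"travel": [0, 0, 0], "turn": [0, 0, 0], "jaw": 0},
    {"travel": [0, 0, 0], "turn": [0, 0, 0], "jaw": 0},
    {"travel": [0, 0, 0], "turn": [0, 0, 0], "jaw": 0},
    {"travel": [0, 0, 0], "turn": [0, 0, 0], "jaw": 0},
    {"travel": [0, 0, 0], "turn": [0, 0, 0], "jaw": 0},
    {"travel": [0, 0, 0], "turn": [0, 0, 0], "jaw": 0}
  ],
  "grip_force": 90
}}

```text
time_s: 3.15
tcp_pos: [476.0, -40.8, 121.5]
eef_rot: [-1.136, 1.313, -1.315]
wrist_force: [-2.1, 1.9, 7.8]
gripper_width: 10.1
```

Emit:
{"name": "drive_tool", "arguments": {
  "commands": [
    {"travel": [0, -0.01, 0], "turn": [0, 0, 0], "jaw": 0},
    {"travel": [0, -0.015, 0], "turn": [0, 0, 0], "jaw": 0},
    {"travel": [0, -0.02, 0], "turn": [0, 0, 0], "jaw": 0},
    {"travel": [0, -0.02, 0], "turn": [0, 0, 0], "jaw": 0},
    {"travel": [0, -0.02, 0], "turn": [0, 0, 0], "jaw": 0},
    {"travel": [0, -0.02, 0], "turn": [0, 0, 0], "jaw": 0},
    {"travel": [0, -0.015, 0], "turn": [0, 0, 0], "jaw": 0},
    {"travel": [0, 0, 0], "turn": [0, 0, 0], "jaw": 0},
    {"travel": [0, 0, 0], "turn": [0, 0, 0], "jaw": 0}
  ],
  "grip_force": 90
}}

```text
time_s: 4.05
tcp_pos: [475.0, -40.7, 240.1]
eef_rot: [-1.138, 1.315, -1.314]
wrist_force: [0.5, 0.2, -5.9]
gripper_width: 10.0
```

```bash
python3 - <<'E'
from look import *
o,s,R,C=look("t3","top")
s2=vision.snapshot("scene")
A=cv2.resize(s["image"][130:380,100:450],(640,457));B=s2["image"][80:400,100:520]
cv2.imwrite("pics/c3.png",np.vstack([cv2.resize(A,(420,300)),B[:300]])[:,:,::-1])
import pickle;pickle.dump((s,s2),open("s3.pkl","wb"))
t=np.array([497-476,384+41,0]);print("tool delta",R.T@t)
E
```

```text
4.05 [475.0137898  -40.69649863 240.10499794] w 10.01536231979701 F [ 0.5  0.2 -5.9]
[[-0.144 -0.     0.99 ]
 [-0.99   0.    -0.144]
 [-0.    -1.    -0.   ]]
tool delta [-4.23612021e+02  1.02478770e-02 -4.02349998e+01]
```

View pics/c3.png

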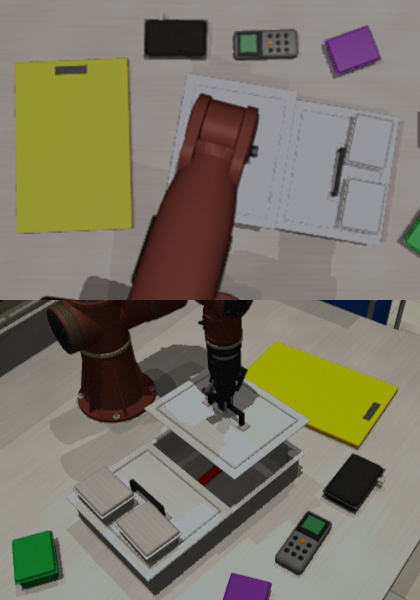

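The lid is held level and the red handle is visible below it in the pan. I'm carrying it to the board.

Emit:
{"name": "drive_tool", "arguments": {
  "commands": [
    {"travel": [-0.02, 0, -0.002], "turn": [0, 0, 0], "jaw": 0},
    {"travel": [-0.038, 0, -0.0036], "turn": [0, 0, 0], "jaw": 0},
    {"travel": [-0.04, 0, -0.0038], "turn": [0, 0, 0], "jaw": 0},
    {"travel": [-0.04, 0, -0.0038], "turn": [0, 0, 0], "jaw": 0},
    {"travel": [-0.04, 0, -0.0038], "turn": [0, 0, 0], "jaw": 0},
    {"travel": [-0.04, 0, -0.0038], "turn": [0, 0, 0], "jaw": 0},
    {"travel": [-0.04, 0, -0.0038], "turn": [0, 0, 0], "jaw": 0},
    {"travel": [-0.04, 0, -0.0038], "turn": [0, 0, 0], "jaw": 0},
    {"travel": [-0.04, 0, -0.0038], "turn": [0, 0, 0], "jaw": 0},
    {"travel": [-0.038, 0, -0.0036], "turn": [0, 0, 0], "jaw": 0},
    {"travel": [-0.03, 0, -0.0028], "turn": [0, 0, 0], "jaw": 0},
    {"travel": [-0.018, 0, -0.0017], "turn": [0, 0, 0], "jaw": 0}
  ]
}}

```text
time_s: 5.35
tcp_pos: [450.3, 184.0, 270.5]
eef_rot: [-1.146, 1.205, -0.989]
wrist_force: [-0.1, -0.6, -5.1]
gripper_width: 9.7
```

Emit:
{"name": "drive_tool", "arguments": {
  "commands": [
    {"travel": [0, 0.02, 0], "turn": [0, -0.07, 0], "jaw": 0},
    {"travel": [0, 0.03, 0], "turn": [0, -0.07, 0], "jaw": 0},
    {"travel": [0, 0.03, 0], "turn": [0, -0.069, 0], "jaw": 0},
    {"travel": [0, 0.03, 0], "turn": [0, 0, 0], "jaw": 0},
    {"travel": [0, 0.02, 0], "turn": [0, 0, 0], "jaw": 0},
    {"travel": [0, 0.02, 0], "turn": [0, 0, 0], "jaw": 0},
    {"travel": [0, 0, 0], "turn": [0, 0, 0], "jaw": 0},
    {"travel": [0, 0, 0], "turn": [0, 0, 0], "jaw": 0}
  ]
}}

```text
time_s: 6.15
tcp_pos: [447.3, 208.1, 122.4]
eef_rot: [-1.218, 1.039, -0.849]
wrist_force: [-2.3, 0.5, 1.9]
gripper_width: 9.8
```

```bash
python3 - <<'E'
from look import *
o,s,R,C=look("t4","top");print(np.round(o["joint_pos"],3),np.round(o["wrist_torque"],2))
s2=vision.snapshot("scene")
A=cv2.resize(s["image"][130:380,100:450],(420,300));B=s2["image"][60:360,150:570]
cv2.imwrite("pics/c4.png",np.vstack([A,B])[:,:,::-1])
E
```

```text
6.15 [447.32748705 208.10766271 122.43368155] w 9.84520950060725 F [-2.3  0.5  1.9]
[[ 0.321 -0.022  0.947]
 [-0.932  0.168  0.32 ]
 [-0.167 -0.985  0.033]]
[ 0.173  0.305 -0.457  0.801  0.171  2.987] [-0.8   0.42 -0.04]
```

View pics/c4.png

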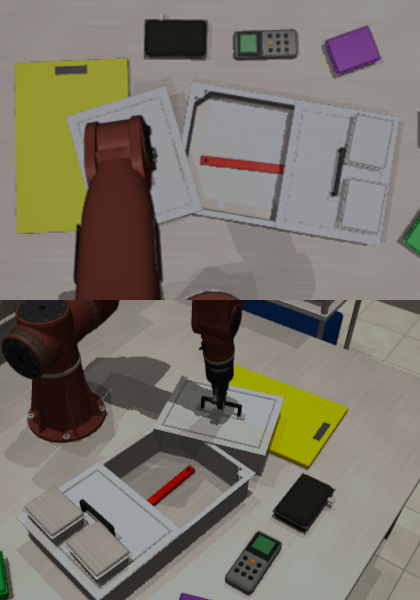

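Joint 6 is near its upper limit (2.99), so the solver clipped the move and tilted the lid; the picture shows it hovering at the pan's left end, still gripped. I'll lift it, level it, and turn it half round the other way, which gives the same lid orientation flipped.

Emit:
{"name": "drive_tool", "arguments": {
  "commands": [
    {"travel": [-0.003, -0.02, 0.001], "turn": [0, 0, 0], "jaw": 0},
    {"travel": [-0.005, -0.03, 0.001], "turn": [0, 0, 0], "jaw": 0},
    {"travel": [-0.005, -0.03, 0.001], "turn": [0, 0, 0], "jaw": 0},
    {"travel": [-0.005, -0.03, 0.001], "turn": [0, 0, 0], "jaw": 0},
    {"travel": [-0.004, -0.025, 0.001], "turn": [0, -0.05, 0], "jaw": 0},
    {"travel": [0, 0, 0], "turn": [-0.011, 0, -0.055], "jaw": 0},
    {"travel": [0, 0, 0], "turn": [-0.011, 0, -0.055], "jaw": 0},
    {"travel": [0, 0, 0], "turn": [-0.011, 0, -0.055], "jaw": 0},
    {"travel": [0, 0, 0], "turn": [0, 0, 0], "jaw": 0}
  ]
}}

```text
time_s: 7.15
tcp_pos: [447.7, 208.2, 259.3]
eef_rot: [-1.357, 0.92, -0.928]
wrist_force: [-0.1, 0.3, -5.6]
gripper_width: 10.3
```

```bash
cat > st.py <<'E'
from look import *
o=observe();R=Rot.from_rotvec(o["eef_rot"]).as_matrix()
print(round(o["time_s"],2),np.round(o["tcp_pos"],1),"w",round(o["gripper_width"],1),"F",np.round(o["wrist_force"],1),np.round(o["joint_pos"],3));print(R.round(3))
print("heading",np.arctan2(R[1,2],R[0,2]))
E
python3 st.py
```

```text
7.15 [447.7 208.2 259.3] w 10.3 F [-0.1  0.3 -5.6] [ 2.860e-01  2.090e-01 -1.880e-01  1.165e+00  1.000e-03  3.048e+00]
[[ 0.37   0.008  0.929]
 [-0.929  0.004  0.37 ]
 [-0.    -1.     0.009]]
heading 0.3795307208746605
```

Emit:
{"name": "drive_tool", "arguments": {
  "commands": [
    {"travel": [0, 0, 0], "turn": [0, -0.14, 0], "jaw": 0},
    {"travel": [0, 0, 0], "turn": [0, -0.14, 0], "jaw": 0},
    {"travel": [0, 0, 0], "turn": [0, -0.14, 0], "jaw": 0},
    {"travel": [0, 0, 0], "turn": [0, -0.14, 0], "jaw": 0},
    {"travel": [0, 0, 0], "turn": [0, -0.14, 0], "jaw": 0},
    {"travel": [0, 0, 0], "turn": [0, -0.14, 0], "jaw": 0},
    {"travel": [0, 0, 0], "turn": [0, -0.14, 0], "jaw": 0},
    {"travel": [0, 0, 0], "turn": [0, -0.14, 0], "jaw": 0},
    {"travel": [0, 0, 0], "turn": [0, -0.14, 0], "jaw": 0},
    {"travel": [0, 0, 0], "turn": [0, -0.14, 0], "jaw": 0},
    {"travel": [0, 0, 0], "turn": [0, 0, 0], "jaw": 0}
  ]
}}

```text
time_s: 8.25
tcp_pos: [447.9, 207.1, 259.0]
eef_rot: [-1.56, -0.17, 0.158]
wrist_force: [0.6, -0.8, -5.5]
gripper_width: 10.1
```

Emit:
{"name": "drive_tool", "arguments": {
  "commands": [
    {"travel": [0, 0, 0], "turn": [0, -0.14, 0], "jaw": 0},
    {"travel": [0, 0, 0], "turn": [0, -0.14, 0], "jaw": 0},
    {"travel": [0, 0, 0], "turn": [0, -0.14, 0], "jaw": 0},
    {"travel": [0, 0, 0], "turn": [0, -0.14, 0], "jaw": 0},
    {"travel": [0, 0, 0], "turn": [0, -0.14, 0], "jaw": 0},
    {"travel": [0, 0, 0], "turn": [0, -0.14, 0], "jaw": 0},
    {"travel": [0, 0, 0], "turn": [0, -0.14, 0], "jaw": 0},
    {"travel": [0, 0, 0], "turn": [0, -0.14, 0], "jaw": 0},
    {"travel": [0, 0, 0], "turn": [0, -0.14, 0], "jaw": 0},
    {"travel": [0, 0, 0], "turn": [0, -0.14, 0], "jaw": 0},
    {"travel": [0, 0, 0], "turn": [0, 0, 0], "jaw": 0}
  ]
}}

```text
time_s: 9.35
tcp_pos: [447.9, 207.2, 259.0]
eef_rot: [-1.195, -1.242, 1.227]
wrist_force: [0.0, 1.1, -4.9]
gripper_width: 9.8
```

```bash
cat >> st.py <<'E'
import sys
if len(sys.argv)>3:print("delta",(R.T@(np.array([float(a) for a in sys.argv[1:4]])-o["tcp_pos"])).round(1))
E
python3 st.py 497 384 240
```

```text
9.35 [447.9 207.2 259. ] w 9.8 F [ 0.   1.1 -4.9] [ 0.283  0.209 -0.189  1.164  0.003  0.249]
[[-0.034  0.008 -0.999]
 [ 0.999  0.005 -0.034]
 [ 0.005 -1.    -0.008]]
heading -3.1072531387598468
delta [174.9  20.2 -55. ]
```

Emit:
{"name": "drive_tool", "arguments": {
  "commands": [
    {"travel": [0.012, 0, -0.004], "turn": [0, -0.03, 0], "jaw": 0},
    {"travel": [0.025, 0, -0.0075], "turn": [0, 0, 0], "jaw": 0},
    {"travel": [0.03, 0, -0.0085], "turn": [0, 0, 0], "jaw": 0},
    {"travel": [0.03, 0, -0.0085], "turn": [0, 0, 0], "jaw": 0},
    {"travel": [0.03, 0, -0.0085], "turn": [0, 0, 0], "jaw": 0},
    {"travel": [0.025, 0, -0.0075], "turn": [0, 0, 0], "jaw": 0},
    {"travel": [0.023, 0, -0.0065], "turn": [0, 0, 0], "jaw": 0},
    {"travel": [0, 0, 0], "turn": [0, 0, 0], "jaw": 0}
  ]
}}

```text
time_s: 10.15
tcp_pos: [487.8, 388.6, 259.2]
eef_rot: [-1.18, -1.265, 1.249]
wrist_force: [0.5, -1.3, -6.1]
gripper_width: 10.4
```

Emit:
{"name": "drive_tool", "arguments": {
  "commands": [
    {"travel": [0, 0.02, 0], "turn": [0, 0, 0], "jaw": 0},
    {"travel": [0, 0.03, 0], "turn": [0, 0, 0], "jaw": 0},
    {"travel": [0, 0.03, 0], "turn": [0, 0, 0], "jaw": 0},
    {"travel": [0, 0.03, 0], "turn": [0, 0, 0], "jaw": 0},
    {"travel": [0, 0.03, 0], "turn": [0, 0, 0], "jaw": 0},
    {"travel": [0, 0.025, 0], "turn": [0, 0, 0], "jaw": 0},
    {"travel": [0, 0.015, 0], "turn": [0, 0, 0], "jaw": 0},
    {"travel": [0, 0.008, 0], "turn": [0, 0, 0], "jaw": 0},
    {"travel": [0, 0, 0], "turn": [0, 0, 0], "jaw": 0},
    {"travel": [0, 0, 0], "turn": [0, 0, 0], "jaw": 0}
  ]
}}

```text
time_s: 11.15
tcp_pos: [489.5, 386.4, 72.8]
eef_rot: [-1.181, -1.266, 1.25]
wrist_force: [1.0, 1.0, -5.3]
gripper_width: 10.0
```

```bash
python3 st.py 497 384 47.5; python3 - <<'E'
from look import *
o,s,R,C=look("t5","top")
s2=vision.snapshot("scene")
A=cv2.resize(s["image"][130:380,100:450],(420,300));B=s2["image"][60:360,150:570]
cv2.imwrite("pics/c5.png",np.vstack([A,B])[:,:,::-1])
E
```

```text
11.15 [489.5 386.4  72.8] w 10.0 F [ 1.   1.  -5.3] [ 0.551  0.589 -0.119  0.852 -0.001  0.486]
[[-0.065  0.009 -0.998]
 [ 0.998  0.005 -0.065]
 [ 0.004 -1.    -0.009]]
heading -3.0763935660626913
delta [-3.  25.3 -7.1]
11.15 [489.53167807 386.37083824  72.78339892] w 10.000464550822246 F [ 1.   1.  -5.3]
[[-0.065  0.009 -0.998]
 [ 0.998  0.005 -0.065]
 [ 0.004 -1.    -0.009]]
```

View pics/c5.png

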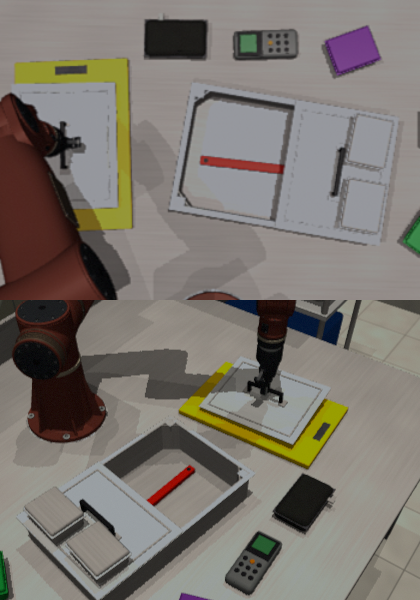

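The lid is centred over the board with about 25 mm still to go. Lowering it now.

Emit:
{"name": "drive_tool", "arguments": {
  "commands": [
    {"travel": [-0.003, 0.008, -0.004], "turn": [0, 0, 0], "jaw": 0},
    {"travel": [-0.002, 0.008, -0.003], "turn": [0, 0, 0], "jaw": 0},
    {"travel": [0, 0.004, 0], "turn": [0, 0, 0], "jaw": 0},
    {"travel": [0, 0.003, 0], "turn": [0, 0, 0], "jaw": 0},
    {"travel": [0, 0.002, 0], "turn": [0, 0, 0], "jaw": 0},
    {"travel": [0, 0, 0], "turn": [0, 0, 0], "jaw": 0},
    {"travel": [0, 0, 0], "turn": [0, 0, 0], "jaw": 0}
  ]
}}

```text
time_s: 11.95
tcp_pos: [497.1, 382.8, 48.0]
eef_rot: [-1.18, -1.268, 1.25]
wrist_force: [-0.7, 4.7, 3.7]
gripper_width: 9.9
```

Emit:
{"name": "drive_tool", "arguments": {
  "commands": [
    {"travel": [0, 0, 0], "turn": [0, 0, 0], "jaw": 0.03},
    {"travel": [0, 0, 0], "turn": [0, 0, 0], "jaw": 0.06},
    {"travel": [0, 0, 0], "turn": [0, 0, 0], "jaw": 0.06},
    {"travel": [0, 0, 0], "turn": [0, 0, 0], "jaw": 0.06},
    {"travel": [0, -0.01, 0], "turn": [0, 0, 0], "jaw": 0.06},
    {"travel": [0, -0.03, 0], "turn": [0, 0, 0], "jaw": 0.06},
    {"travel": [0, -0.04, 0], "turn": [0, 0, 0], "jaw": 0.06},
    {"travel": [0, -0.04, 0], "turn": [0, 0, 0], "jaw": 0.06},
    {"travel": [0, -0.04, 0], "turn": [0, 0, 0], "jaw": 0.06},
    {"travel": [0, -0.04, 0], "turn": [0, 0, 0], "jaw": 0.06},
    {"travel": [0, 0, 0], "turn": [0, 0, 0], "jaw": 0.06}
  ]
}}

```text
time_s: 13.05
tcp_pos: [497.2, 382.2, 253.9]
eef_rot: [-1.183, -1.274, 1.244]
wrist_force: [0.6, 0.8, 0.4]
gripper_width: 60.3
```

```bash
python3 st.py; python3 - <<'E'
import pickle;from look import *
s=vision.snapshot("top");s2=vision.snapshot("scene");pickle.dump((s,s2),open("s6.pkl","wb"))
def fit(s,z,box,blur=0):
    im=s["image"].astype(int);m=((im[:,:,0]>110)&(im[:,:,1]<70)&(im[:,:,2]<70))
    k=np.zeros_like(m);k[box[0]:box[1],box[2]:box[3]]=1;m&=k.astype(bool)
    ys,xs=np.nonzero(m);b=cv2.boxPoints(cv2.minAreaRect(np.c_[xs,ys].astype(np.float32)));print(b.round(0).tolist(),len(xs))
    C=cam(s);P=[ray(C,*p,z) for p in b]
    e=sorted([(np.linalg.norm(P[i]-P[(i+1)%4]),i) for i in range(4)])
    i,j=e[0][1],e[1][1];A=(P[i]+P[(i+1)%4])/2;B=(P[j]+P[(j+1)%4])/2
    print("ends",A.round(1),B.round(1),"w",e[0][0],e[1][0],"ang",np.degrees(np.arctan2(*(A-B)[1::-1])))
fit(s,21,(240,300,255,345))
fit(s2,21,(190,310,270,370))
E
```

```text
13.05 [497.2 382.2 253.9] w 60.3 F [0.6 0.8 0.4] [ 5.390e-01  4.650e-01  1.660e-01  1.253e+00 -1.000e-03  4.730e-01]
[[-0.066  0.016 -0.998]
 [ 0.998  0.009 -0.066]
 [ 0.008 -1.    -0.017]]
heading -3.075259228187394
[[266.0, 266.0], [267.0, 259.0], [333.0, 267.0], [332.0, 274.0]] 465
ends [ 444.8 -158.8   21. ] [463.8  46.9  21. ] w 22.62332342656848 22.64766187553489 ang -95.27813168618023
[[297.0, 260.0], [340.0, 223.0], [344.0, 229.0], [301.0, 265.0]] 369
ends [ 445.4 -131.2   21. ] [461.1  46.2  21. ] w 22.11388160877082 23.82026235433031 ang -95.05301347811087
```

The lid is placed and released. Both cameras agree on the scraper: the handle end is at about (463,47) and its axis points at -95.2°. I'm moving above the grasp spot at about (451,-80) and turning the jaws across the handle.

Emit:
{"name": "drive_tool", "arguments": {
  "commands": [
    {"travel": [-0.03, 0, 0.005], "turn": [0, 0, 0], "jaw": 0.06},
    {"travel": [-0.039, 0, 0.0065], "turn": [0, 0, 0], "jaw": 0.06},
    {"travel": [-0.039, 0, 0.0065], "turn": [0, 0, 0], "jaw": 0.06},
    {"travel": [-0.039, 0, 0.0065], "turn": [0, 0, 0], "jaw": 0.06},
    {"travel": [-0.039, 0, 0.0065], "turn": [0, 0, 0], "jaw": 0.06},
    {"travel": [-0.039, 0, 0.0065], "turn": [0, 0, 0], "jaw": 0.06},
    {"travel": [-0.039, 0, 0.0065], "turn": [0, 0, 0], "jaw": 0.06},
    {"travel": [-0.039, 0, 0.0065], "turn": [0, 0, 0], "jaw": 0.06},
    {"travel": [-0.039, 0, 0.0065], "turn": [0, 0, 0], "jaw": 0.06},
    {"travel": [-0.039, 0, 0.0065], "turn": [0, 0, 0], "jaw": 0.06},
    {"travel": [-0.039, 0, 0.0065], "turn": [0, 0, 0], "jaw": 0.06},
    {"travel": [-0.038, 0, 0.0065], "turn": [0, 0, 0], "jaw": 0.06}
  ]
}}

```text
time_s: 14.35
tcp_pos: [447.7, -82.5, 243.7]
eef_rot: [-1.178, -1.264, 1.252]
wrist_force: [0.9, -0.4, -0.1]
gripper_width: 60.3
```

Emit:
{"name": "drive_tool", "arguments": {
  "commands": [
    {"travel": [0, 0, 0], "turn": [0, 0.144, 0], "jaw": 0.06},
    {"travel": [0, 0, 0], "turn": [0, 0.144, 0], "jaw": 0.06},
    {"travel": [0, 0, 0], "turn": [0, 0.144, 0], "jaw": 0.06},
    {"travel": [0, 0, 0], "turn": [0, 0.144, 0], "jaw": 0.06},
    {"travel": [0, 0, 0], "turn": [0, 0.144, 0], "jaw": 0.06},
    {"travel": [0, 0, 0], "turn": [0, 0.144, 0], "jaw": 0.06},
    {"travel": [0, 0, 0], "turn": [0, 0.144, 0], "jaw": 0.06},
    {"travel": [0, 0, 0], "turn": [0, 0.144, 0], "jaw": 0.06},
    {"travel": [0, 0, 0], "turn": [0, 0.144, 0], "jaw": 0.06},
    {"travel": [0, 0, 0], "turn": [0, 0.144, 0], "jaw": 0.06},
    {"travel": [0, 0, 0], "turn": [0, 0.144, 0], "jaw": 0.06},
    {"travel": [0, 0, 0], "turn": [0, 0.144, 0], "jaw": 0.06}
  ]
}}

```text
time_s: 15.55
tcp_pos: [448.1, -80.9, 243.6]
eef_rot: [-1.564, 0.072, -0.08]
wrist_force: [1.0, -0.6, -0.4]
gripper_width: 59.9
```

```bash
python3 st.py 451 -80 80; python3 - <<'E'
from look import *
o,s,R,C=look("w7")
im=s["image"].astype(int);m=((im[:,:,0]>90)&(im[:,:,1]<60)&(im[:,:,2]<60)).astype(np.uint8)
c=max(cv2.findContours(m,0,2)[0],key=cv2.contourArea);b=cv2.boxPoints(cv2.minAreaRect(c));print(b.round().tolist())
P=[ray(C,*p,21) for p in b]
for p in P:print(p.round(1))
T=o["tcp_pos"]
for p in P:print((R.T@(p-T)).round(1))
E
```

```text
15.55 [448.1 -80.9 243.6] w 59.9 F [ 1.  -0.6 -0.4] [-0.344  0.147 -0.306  1.114  0.006  1.324]
[[ 0.995  0.005  0.097]
 [-0.097  0.005  0.995]
 [ 0.005 -1.     0.005]]
heading 1.4739921632942494
delta [  2.  163.6   0.3]
15.55 [448.06388993 -80.92923223 243.57649559] w 59.940552654923906 F [ 1.  -0.6 -0.4]
[[ 0.995  0.005  0.097]
 [-0.097  0.005  0.995]
 [ 0.005 -1.     0.005]]
[[310.0, 79.0], [330.0, 79.0], [330.0, 216.0], [310.0, 216.0]]
[453.4  43.1  21. ]
[473.   41.2  21. ]
[460.8 -96.2  21. ]
[439. -94.  21.]
[ -7.8 223.2 122.8]
[ 11.9 223.3 122.8]
[ 13.1 222.6 -15.2]
[ -8.8 222.5 -15.1]
```

View pics/w7.png

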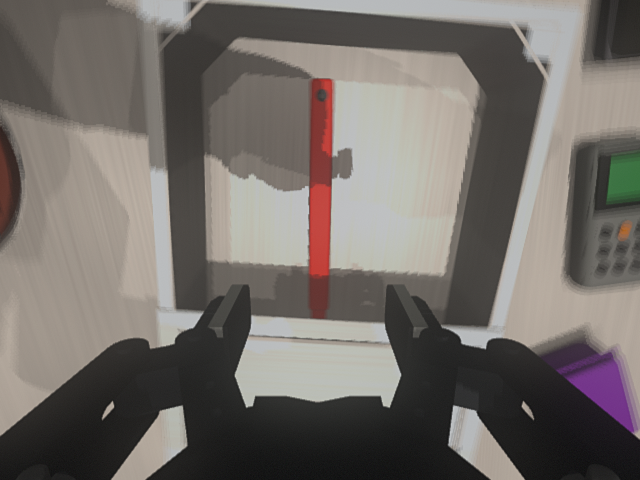

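The handle lies centred between the fingers, running from (320,79) to (320,318), and is well aligned. Next I descend into the pan.

Emit:
{"name": "drive_tool", "arguments": {
  "commands": [
    {"travel": [0.002, 0.03, 0], "turn": [0, 0, 0], "jaw": 0.06},
    {"travel": [0, 0.035, 0], "turn": [0, 0, 0], "jaw": 0.06},
    {"travel": [0, 0.035, 0], "turn": [0, 0, 0], "jaw": 0.06},
    {"travel": [0, 0.035, 0], "turn": [0, 0, 0], "jaw": 0.06},
    {"travel": [0, 0.035, 0], "turn": [0, 0, 0], "jaw": 0.06},
    {"travel": [0, 0.03, 0], "turn": [0, 0, 0], "jaw": 0.06},
    {"travel": [0, 0.02, 0], "turn": [0, 0, 0], "jaw": 0.06},
    {"travel": [0, 0.008, 0], "turn": [0, 0, 0], "jaw": 0.06},
    {"travel": [0, 0, 0], "turn": [0, 0, 0], "jaw": 0.045},
    {"travel": [0, 0, 0], "turn": [0, 0, 0], "jaw": 0.04}
  ]
}}

```text
time_s: 16.6
tcp_pos: [453.0, -80.6, 17.3]
eef_rot: [-1.565, 0.064, -0.077]
wrist_force: [0.4, 0.5, 0.4]
gripper_width: 40.0
```

```bash
python3 st.py 451 -80 6
```

```text
16.6 [453.  -80.6  17.3] w 40.0 F [0.4 0.5 0.4] [-0.34   0.416 -0.63   0.519  0.006  1.321]
[[ 0.996  0.008  0.09 ]
 [-0.09   0.004  0.996]
 [ 0.008 -1.     0.005]]
heading 1.4809061057208648
delta [-2.1 11.3  0.3]
```

Emit:
{"name": "drive_tool", "arguments": {
  "commands": [
    {"travel": [-0.001, 0.006, 0], "turn": [0, 0, 0], "jaw": 0.04},
    {"travel": [0, 0.005, 0], "turn": [0, 0, 0], "jaw": 0.04},
    {"travel": [0, 0, 0], "turn": [0, 0, 0], "jaw": 0.04},
    {"travel": [0, 0, 0], "turn": [0, 0, 0], "jaw": 0.015},
    {"travel": [0, 0, 0], "turn": [0, 0, 0], "jaw": 0},
    {"travel": [0, 0, 0], "turn": [0, 0, 0], "jaw": 0},
    {"travel": [0, 0, 0], "turn": [0, 0, 0], "jaw": 0},
    {"travel": [0, 0, 0], "turn": [0, 0, 0], "jaw": 0},
    {"travel": [0, 0, 0], "turn": [0, 0, 0], "jaw": 0},
    {"travel": [0, 0, 0], "turn": [0, 0, 0], "jaw": 0}
  ],
  "grip_force": 110
}}

```text
time_s: 17.6
tcp_pos: [451.9, -80.4, 6.4]
eef_rot: [-1.565, 0.065, -0.077]
wrist_force: [-2.5, 1.1, 9.0]
gripper_width: 21.1
```

```bash
python3 st.py 451 -80 6
```

```text
17.6 [451.9 -80.4   6.4] w 21.1 F [-2.5  1.1  9. ] [-0.34   0.433 -0.642  0.489  0.006  1.322]
[[ 0.996  0.008  0.091]
 [-0.091  0.004  0.996]
 [ 0.008 -1.     0.005]]
heading 1.4799593563148528
delta [-0.9  0.4  0.3]
```

Gripped. The reading of 21 mm on a 24 mm handle matches the offset seen on the bar. I'm tilting the handle end up about the blade tip to about 0.32 rad.

Emit:
{"name": "drive_tool", "arguments": {
  "commands": [
    {"travel": [0, -0.002, 0], "turn": [0, 0, 0], "jaw": 0},
    {"travel": [0, -0.011, 0], "turn": [0.04, 0, 0], "jaw": 0},
    {"travel": [0, -0.011, 0], "turn": [0.04, 0, 0], "jaw": 0},
    {"travel": [0, -0.011, 0], "turn": [0.04, 0, 0], "jaw": 0},
    {"travel": [0, -0.011, 0], "turn": [0.04, 0, 0], "jaw": 0},
    {"travel": [0, -0.011, 0], "turn": [0.04, 0, 0], "jaw": 0},
    {"travel": [0, -0.011, 0], "turn": [0.04, 0, 0], "jaw": 0},
    {"travel": [0, -0.011, 0], "turn": [0.04, 0, 0], "jaw": 0},
    {"travel": [0, -0.011, 0], "turn": [0.04, 0, 0], "jaw": 0},
    {"travel": [0, 0, 0], "turn": [0, 0, 0], "jaw": 0}
  ]
}}

```text
time_s: 18.6
tcp_pos: [450.8, -94.3, 95.2]
eef_rot: [-1.246, 0.05, -0.086]
wrist_force: [-0.1, 0.2, -1.3]
gripper_width: 20.9
```

```bash
python3 st.py; python3 - <<'E'
from look import *
s=vision.snapshot("scene");w=vision.snapshot("wrist");t=vision.snapshot("top")
A=s["image"][120:400,120:520];B=cv2.resize(t["image"][130:380,100:450],(392,280))
top=np.hstack([A,B]);D=cv2.resize(w["image"],(400,300));D=np.hstack([D,np.zeros((300,392,3),np.uint8)])
cv2.imwrite("pics/c8.png",np.vstack([top,D])[:,:,::-1])
E
```

```text
18.6 [450.8 -94.3  95.2] w 20.9 F [-0.1  0.2 -1.3] [-0.574  0.388 -0.46   0.87   0.29   1.066]
[[ 0.996  0.038  0.085]
 [-0.092  0.317  0.944]
 [ 0.009 -0.948  0.319]]
heading 1.481284685249596
```

View pics/c8.png

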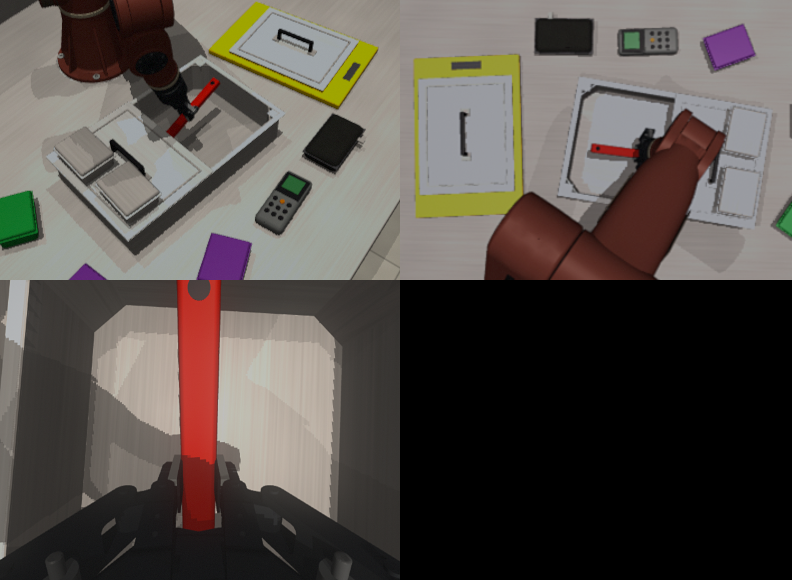

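The lid lies on the board, the tins are undisturbed, and the red handle is tilted with its end above the rim. Next I draw the scraper out along its own axis.

Emit:
{"name": "drive_tool", "arguments": {
  "commands": [
    {"travel": [0, 0, 0.012], "turn": [0, 0, 0], "jaw": 0},
    {"travel": [0, 0, 0.022], "turn": [0, 0, 0], "jaw": 0},
    {"travel": [0, 0, 0.024], "turn": [0, 0, 0], "jaw": 0},
    {"travel": [0, 0, 0.024], "turn": [0, 0, 0], "jaw": 0},
    {"travel": [0, 0, 0.024], "turn": [0, 0, 0], "jaw": 0},
    {"travel": [0, 0, 0.024], "turn": [0, 0, 0], "jaw": 0},
    {"travel": [0, 0, 0.024], "turn": [0, 0, 0], "jaw": 0},
    {"travel": [0, 0, 0.024], "turn": [0, 0, 0], "jaw": 0},
    {"travel": [0, 0, 0.024], "turn": [0, 0, 0], "jaw": 0},
    {"travel": [0, 0, 0.024], "turn": [0, 0, 0], "jaw": 0},
    {"travel": [0, 0, 0.022], "turn": [0, 0, 0], "jaw": 0},
    {"travel": [0, 0, 0.012], "turn": [0, 0, 0], "jaw": 0}
  ]
}}

```text
time_s: 19.95
tcp_pos: [471.0, 155.0, 178.0]
eef_rot: [-1.245, 0.049, -0.082]
wrist_force: [-0.2, 0.2, -1.8]
gripper_width: 21.2
```

```bash
python3 st.py; python3 - <<'E'
from look import *
s=vision.snapshot("scene");w=vision.snapshot("wrist");t=vision.snapshot("top")
A=s["image"][60:340,120:520];B=cv2.resize(t["image"][130:380,100:450],(392,280))
top=np.hstack([A,B]);D=cv2.resize(w["image"],(400,300));D=np.hstack([D,np.zeros((300,392,3),np.uint8)])
cv2.imwrite("pics/c9.png",np.vstack([top,D])[:,:,::-1])
E
```

```text
19.95 [471. 155. 178.] w 21.2 F [-0.2  0.2 -1.8] [-0.045  0.225 -0.439  0.885  0.324  1.616]
[[ 0.996  0.035  0.081]
 [-0.088  0.317  0.944]
 [ 0.008 -0.948  0.319]]
heading 1.4848234054118412
```

View pics/c9.png

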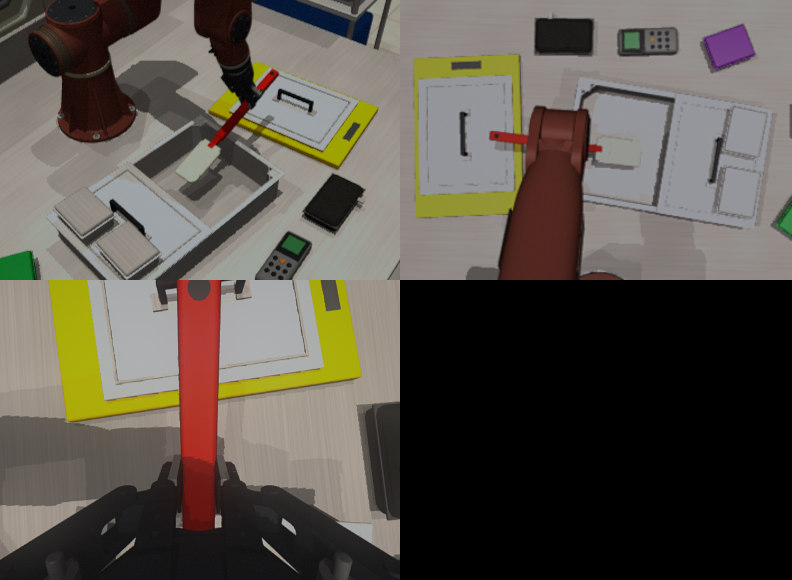

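The blade is clear of the kept lid, and the tins and both lids are in place. Raising it straight up.

Emit:
{"name": "drive_tool", "arguments": {
  "commands": [
    {"travel": [0, -0.01, 0.0034], "turn": [0, 0, 0], "jaw": 0},
    {"travel": [0, -0.015, 0.005], "turn": [0, 0, 0], "jaw": 0},
    {"travel": [0, -0.018, 0.006], "turn": [0, 0, 0], "jaw": 0},
    {"travel": [0, -0.018, 0.006], "turn": [0, 0, 0], "jaw": 0},
    {"travel": [0, -0.018, 0.006], "turn": [0, 0, 0], "jaw": 0},
    {"travel": [0, -0.018, 0.006], "turn": [0, 0, 0], "jaw": 0},
    {"travel": [0, -0.018, 0.006], "turn": [0, 0, 0], "jaw": 0},
    {"travel": [0, -0.018, 0.006], "turn": [0, 0, 0], "jaw": 0},
    {"travel": [0, -0.018, 0.006], "turn": [0, 0, 0], "jaw": 0},
    {"travel": [0, -0.015, 0.005], "turn": [0, 0, 0], "jaw": 0},
    {"travel": [0, -0.007, 0.0024], "turn": [0, 0, 0], "jaw": 0},
    {"travel": [0, 0, 0], "turn": [0, 0, 0], "jaw": 0}
  ]
}}

```text
time_s: 21.3
tcp_pos: [470.9, 151.7, 360.7]
eef_rot: [-1.246, 0.05, -0.085]
wrist_force: [0.8, 0.0, -3.1]
gripper_width: 21.3
```

Emit:
{"name": "drive_tool", "arguments": {
  "commands": [
    {"travel": [0, 0, 0], "turn": [0, 0, 0], "jaw": 0},
    {"travel": [0, 0, 0], "turn": [0, 0, 0], "jaw": 0},
    {"travel": [0, 0, 0], "turn": [0, 0, 0], "jaw": 0},
    {"travel": [0, 0, 0], "turn": [0, 0, 0], "jaw": 0},
    {"travel": [0, 0, 0], "turn": [0, 0, 0], "jaw": 0},
    {"travel": [0, 0, 0], "turn": [0, 0, 0], "jaw": 0},
    {"travel": [0, 0, 0], "turn": [0, 0, 0], "jaw": 0},
    {"travel": [0, 0, 0], "turn": [0, 0, 0], "jaw": 0}
  ]
}}

```text
time_s: 22.1
tcp_pos: [470.5, 152.3, 359.9]
eef_rot: [-1.246, 0.05, -0.083]
wrist_force: [0.2, -0.5, -2.0]
gripper_width: 21.4
```

```bash
python3 st.py; python3 - <<'E'
from look import *
o=observe();R=Rot.from_rotvec(o["eef_rot"]).as_matrix();T=np.array(o["tcp_pos"])
tip=T+R@[0,-3,-277];end=T+R@[0,-12,123];print("pred tip",tip.round(),"end",end.round(),np.round(o["joint_vel"],3))
s=vision.snapshot("scene");t=vision.snapshot("top")
A=s["image"][0:400,100:500].copy();B=t["image"][100:400,80:480].copy()
for I,S,x,y in((A,s,100,0),(B,t,80,100)):
    for P in(tip,end):
        p=proj(cam(S),P);print(p.round());cv2.circle(I,(int(p[0]-x),int(p[1]-y)),4,(0,0,255),1)
B=cv2.copyMakeBorder(B,0,100,0,0,0)
cv2.imwrite("pics/c10.png",np.hstack([A,B])[:,:,::-1])
E
```

```text
22.1 [470.5 152.3 359.9] w 21.4 F [ 0.2 -0.5 -2. ] [-0.051  0.125 -0.074  1.351  0.324  1.613]
[[ 0.996  0.036  0.084]
 [-0.091  0.317  0.944]
 [ 0.007 -0.948  0.319]]
heading 1.4824965620041957
pred tip [ 447. -110.  274.] end [480. 265. 411.] [-0.     0.003 -0.    -0.    -0.002  0.001]
[299. 190.]
[400.  73.]
[318. 265.]
[167. 245.]
```

View pics/c10.png

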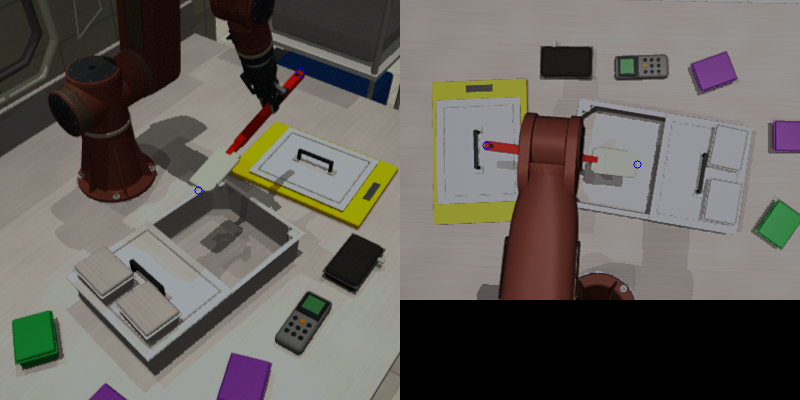

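The predicted tip and handle-end marks fall on the scraper in both views, with the lowest point at about z 270 mm. Everything is in place and still, so I'm handing in.

```bash
python3 -c "
from station import ticket;print(ticket.hand_in())"; python3 st.py
```

```text
the job is handed in; nothing more can be done
None
the job is handed in; nothing more can be done
```

The job is done and handed in. The bare lid lies flat on the yellow board. The scraper was drawn out tilted, handle end first, from under the lid with the tins, and is held still by its red handle.

**Last checks, at 22.1 s:**
- **Height:** the lowest point, the blade tip, works out at about z = 270 mm. That is roughly 170 mm above the rim, where 100 mm was asked.
- **Hold:** joint speeds were near zero and the wrist force was about 2 N, about the scraper's own weight. The computed tip and handle-end positions fell on the scraper in both camera views.
- **Surroundings:** the kept lid with its tins, the meter, its case and the look-alikes showed no visible movement.

**What went wrong or disagreed:**
- **Refused moves:** the first two move calls were rejected because rows lacked some fields, so nothing moved then.
- **Lid carry:** joint 6 came close to its range limit (2.99 of 3.14). The carry stopped short, and the lid was lowered tilted beside the pan's left end and may have touched the rim. The readings there were only a few newtons. I lifted it, levelled it, turned it half round and set it on the board.
- **Camera offset:** the top and wrist cameras differed by about 4–5 mm; I used the wrist camera's reading for both grasps.
- **Jaw reading:** the jaw opening read 2–3 mm less than the true thickness on both grasps.

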